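# Pin and hold the sprung slide

### The job

In the tray stand three steel pins of different thickness: take the one that matches the hole in the sprung carriage (the thickest does not go in, the thinnest is far too loose) and set it upright, right down in the hole while the carriage is still at rest. Then, gripping that pin as a handle, pull the carriage out along its rails until its pointer lies level with the fin of the mark clip, and finish while still holding it there by the pin against the spring. Leave the other two pins and the things lying around the work where they are.

Things in the scene. Friction and masses are not known exactly. Their poses are not given: they have to be found in the camera images.
- rig: Sprung-slide rig, a fixed grey base plate 216 x 86 x 12 mm lying on the worktop with two low steel rails along it (tops 24 mm above the worktop) and a grey spring housing (75 x 60 mm, top at 42 mm) at its far end. Origin on the worktop; its x axis runs along the rails, the housing lies at +x (up to +125 mm), the open end at -x (to -91 mm); z is up. Its position and yaw vary.
- carriage (a joint): How far the carriage is pulled out, in m: 0 at rest against the housing, growing as it moves along the rig's -x (away from the housing, roughly towards the robot), end stop at 0.072. A spring always draws it back: about 2 N at rest, plus 60 N per m (about 5 N at the mark); let go, it runs home.
- hole_mouth (a point): Centre of the round hole in the carriage, at the level of the carriage's top face (42 mm above the worktop). The carriage is an aluminium block 44 mm (along the rails) x 46 mm x 28 mm high; the hole is 23 mm in diameter, 16 mm deep, with a 3 mm chamfer. The point moves with the carriage.
- hole_floor (a point): Centre of the floor of that hole, 16 mm below the mouth, 26 mm above the worktop. Moves with the carriage.
- pointer (a point): Tip of the carriage's pointer, a small dark finger on its +y (left) side, 36 mm from the hole's axis along the rig's y and at the same rig x as the hole's axis.
- mark (a point): Tip of the fin of the mark clip, a dark steel clip set on the left (+y) edge of the base plate; the thin fin points at the carriage and marks how far out the pointer has to be pulled. Its axes are parallel to the rig's. The clip is fixed; where along the rig it sits varies: the pull from rest to the mark is 38 to 58 mm. The clip's top is 43 mm above the worktop.
- mid_pin_centre (a point): Centre (half-way up) of the upright steel pin 20 mm in diameter and 84 mm long, the one that matches the hole; foot chamfered 2 mm; 120 to 200 g; z is its axis. It stands in the tray, in one of three places 66 mm apart.
- mid_pin_foot (a point): Centre of the 20 mm pin's foot, 42 mm below its centre.
- thin_pin_centre (a point): Centre of the look-alike steel pin 13 mm in diameter, 84 mm long: too loose, leave it.
- thick_pin_centre (a point): Centre of the look-alike steel pin 27 mm in diameter, 84 mm long: too thick for the hole, leave it.
- tray: Shallow steel tray 110 x 202 mm with a rim 15 mm high, fixed, holding the pins in a row along its length (its own y axis). Origin at the centre of its underside; the pins stand at worktop level (feet at 0 mm).
- sample_pot: Bystander: small round sample pot with screw cap, 38 mm wide, 54 mm high; origin at its foot.
- oil_bottle: Bystander: small brown bottle, 30 mm wide, 58 mm high; origin at its foot.
- timer: Bystander: flat white lab timer 66 x 62 x 22 mm; origin at its underside.
Things that resemble listed ones, but are neither listed nor needed, are in the scene too. What is shaped like the part that bears mid_pin_centre but blue is not meant.

How it is judged:
By the outcome, as a careful person would: the job done as asked, in the order asked, and still so for the second after the job is handed in, while the arm keeps its last pose, push and grip.
It also fails if it takes over 42 s, if anything falls off the work surface, if the arm or the gripper's body presses on something with over 40 N, if the wrist force passes 120 N, or if a joint passes its speed limit or range.

### The arm

A 6-joint arm with a two-finger parallel gripper is mounted at the origin on a cart in front of the work surface, level with it; the furniture and walls round the work are solid. World frame = base frame: x ahead of the robot, y to its left, z up, the work surface at z = 0. Lengths are in m, angles in rad, forces in N, time in s.
With the tool pointing down it reaches from about 0.35 to 0.85 m from the base axis. Payload 8.1 kg.
Tool frame: the origin (TCP) lies at the very end of the fingers, on their centre line; the grasp point (between the pads) lies 19 mm behind it; x points along the fingers, y is the direction in which the jaws open and shut, and the axes are right-handed (so a half turn about x gives the same grasp; the last joint's range is limited). The gripper opens to 93 mm and grips with 3 to 60 N. Pads are 15 mm wide; open, the fingers measure 128 mm over their backs; the gripper's body (75 mm by 188 mm) begins 65 mm behind the grasp point.
Start: joints at [1.098, 0.13, 1.488, -0, 1.523, -0.085], TCP at [0.227, 0.555, 0.219] pointing down, gripper open.
Joint ranges: [-2.96, 2.96], [-0.89, 2.26], [0.02, 2.5], [-1.34, 4.48], [0, 2.73], [-2.66, 2.66]. Speed limits (rad/s): [2.39, 2.39, 2.79, 3.14, 3.14, 3.14].

### API

Orientations are given as a rotation vector (axis times angle).
In Python, from plant import * gives the robot as it stands. The module is installed in compiled form; this text tells all that it offers.
- The arm moves only by the tool apply_moves, never from a script. Its argument "series" is a list of rows, each an object with "jaw": the gripper's target within -1 to 1 (shut at 1, half-way at 0, fully open at -1); "linear": the shift along the tool's x, y, z normalised to -1 to 1, where 1 is 0.6 m, a list of three; "roll": the turn about the tool's x normalised to -1 to 1, where 1 is 30 degrees. A call has 1 to 20 rows; each row is the pose to reach, as a shift and turn from the pose measured when the call began, along the tool's axes at that moment; what a row does not reach only later rows make up. A row lasts 1/8 s, in which the tool goes at most 62.5 mm and 10.7 degrees, less where a joint would pass 70% of its speed; a pose out of reach is approached as far as the arm can. A call with a number of a shift or a turn outside -1 to 1 is refused whole. A call with a gripper value outside its range is refused whole. The fingers move at their own pace and stop on an object; "force" is the grip in N (left out, the last holds). Time passes only in rows, so rows that repeat a pose let the fingers close. It gives the time, the measured TCP pose, the force and the opening at its end, in the units of the state.
- read_state(): the state, without advancing time (a new reading comes with each control period).
- read_camera(name): name is "side" or "top" or "wrist"; returns a dict with "pixels" (384x512x3 uint8, blue, green, red), "intrinsics" (3x3 intrinsics, pixels), "rvec" (rotation vector, rad) and "tvec" (3), from world to camera coordinates, as OpenCV has them; the wrist camera has in their place "tool_from_camera" (4x4, takes a point from camera to tool coordinates, whose origin is the TCP and whose axes are the tool frame's). Camera axes: x right, y down, z forward; pixel columns grow to the right and rows downward; lengths in m; the calibration is good to about 2 mm. A picture is of the moment at which its call begins: read the wrist's pose just before it. There is no depth.
- close_job(): hands the job in, once; it reports no verdict.
The state is a dict: "t": time; "q": joint angles; "dq": joint speeds; "joint_torque": joint torques, N m; "tool_pos": TCP position; "orientation": TCP orientation; "force": force on the tool from outside, world axes, zero at the start; "wrist_torque": the same for the moment, N m; "opening": finger opening in m.
Only numpy, scipy, OpenCV 4.12 (cv2) and the standard library are available. Lean on these libraries where they do the work, as an engineer would, in place of code of your own. Each camera call takes 0.05 s, during which the arm holds its last target. There are 200 camera calls.

## Working session

There is one attempt and no reset: what is moved stays moved. The work goes in short steps, Python scripts to look and compute and a tool call to move; the robot and the scene stay as the last step left them, time stands still between calls to the robot, and variables do not carry over. Pictures are saved under pics/ and viewed, about 8 in all and at most 12, crops included, and the job is handed in when it is done.

Besides the shell and the picture viewer there is one more tool, called after ">>>" by a JSON object that holds its "fn" and its "kwargs", one argument or row to a line. apply_moves: Moves the arm, as the interface text tells. Its arguments: {"type":"object","properties":{"series":{"type":"array"},"force":{"type":"number"}},"required":["series"]}

```bash
mkdir -p pics; cat > h.py <<'E'
from plant import *
import numpy as np, cv2
def cam(name):
    s=read_state(); c=read_camera(name); K=np.array(c["intrinsics"],float)
    if name=="wrist":
        T=np.eye(4);T[:3,:3]=cv2.Rodrigues(np.array(s["orientation"],float))[0];T[:3,3]=s["tool_pos"]
        W=T@np.array(c["tool_from_camera"])
    else:
        R=cv2.Rodrigues(np.array(c["rvec"],float))[0];W=np.eye(4);W[:3,:3]=R.T;W[:3,3]=-R.T@np.array(c["tvec"],float).ravel()
    return c["pixels"],K,W
def ray(K,W,px,z):
    d=W[:3,:3]@np.linalg.solve(K,np.array([px[0],px[1],1.])); return W[:3,3]+d*(z-W[2,3])/d[2]
def proj(K,W,p):
    q=K@(W[:3,:3].T@(np.asarray(p,float)-W[:3,3])); return q[:2]/q[2]
E
python3 - <<'E'
from h import *
s=read_state(); print(s)
ims=[]
for n in("top","side"):
    im,K,W=cam(n);np.savez(f"{n}.npz",im=im,K=K,W=W);cv2.imwrite(f"pics/{n}0.png",cv2.resize(im,None,fx=1.5,fy=1.5));print(n,W[:3,3],K[0,0])
E
```

```text
{'t': 0.0, 'q': array([ 1.09756457e+00,  1.31159927e-01,  1.48925757e+00, -7.53899485e-06,
        1.52297206e+00, -8.53976993e-02]), 'dq': array([-1.57428090e-03, -1.51641644e-04,  9.71068347e-04,  7.67607165e-04,
       -1.93115350e-03,  9.96575621e-05]), 'joint_torque': array([ 6.92668364e-04, -5.59839427e+01, -4.91763711e+01,  7.67859514e-02,
        3.50136822e-02, -1.26263099e-04]), 'tool_pos': array([0.22663867, 0.5549529 , 0.21760009]), 'orientation': array([ 0.30291332,  1.54978682, -0.30564395]), 'force': array([-0.03399018,  0.37102714, -0.65628222]), 'wrist_torque': array([-0.04502381, -0.02255972, -0.03883617]), 'opening': 0.09301879386708234}
top [0.36471241 0.08187232 1.10073192] 389.3474078030431
side [0.41938759 0.75465727 0.66127098] 408.64179212510595
```

View pics/top0.png

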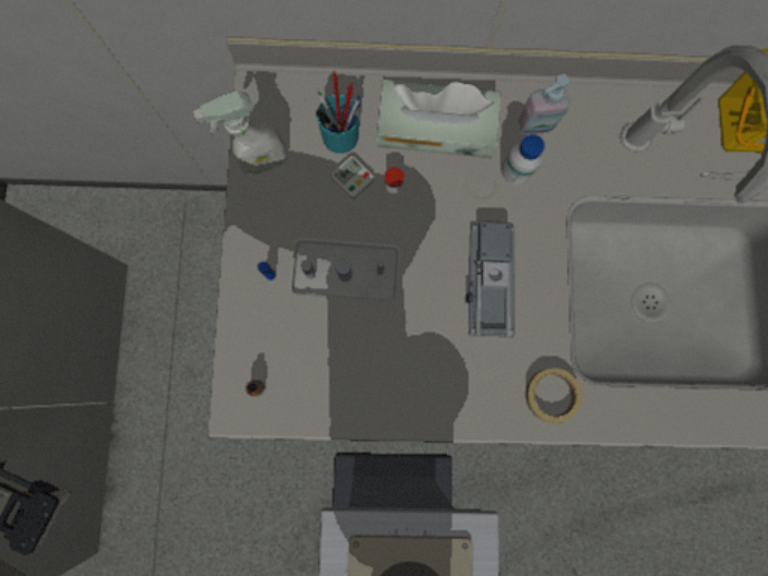

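View pics/side0.png

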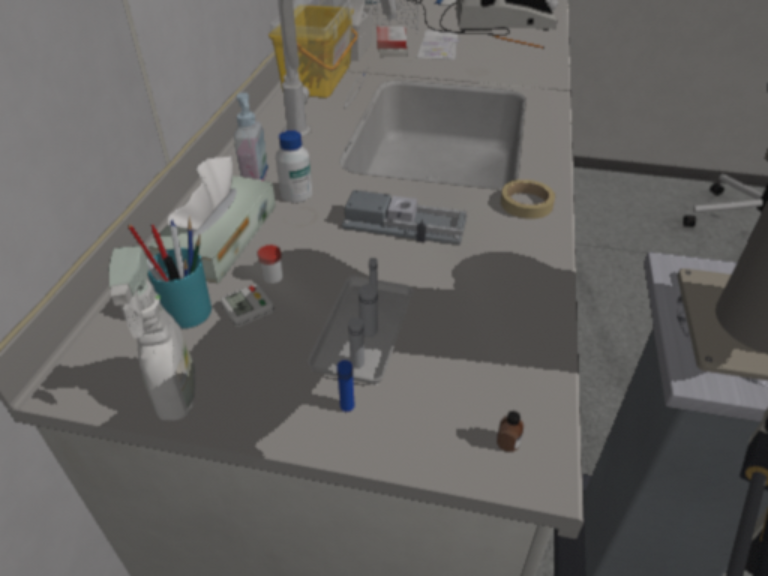

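Top view (1.5× pixels): the tray holds pins at (308,268), (344,272) and (380,270). A blue look-alike stands at (266,270). The rig is around (492,280), with its housing at the top and its clip at (469,295) on the left. The possible confusions are the three tray pins and the blue one, so I'll check their thickness in a close crop.

```bash
python3 - <<'E'
from h import *
t=np.load("top.npz");s=np.load("side.npz")
def c(im,x,y,w,h): return cv2.resize(im[y:y+h,x:x+w],(400,300),interpolation=cv2.INTER_CUBIC)
a=np.hstack([c(t['im'],190,152,80,60),c(s['im'],205,165,80,60)])
b=np.hstack([c(t['im'],270,140,116,87),c(s['im'],220,115,100,75)])
cv2.imwrite("pics/crop1.png",np.clip(np.vstack([a,b])*1.6,0,255).astype(np.uint8))
E
```

```text
(no output)
```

View pics/crop1.png

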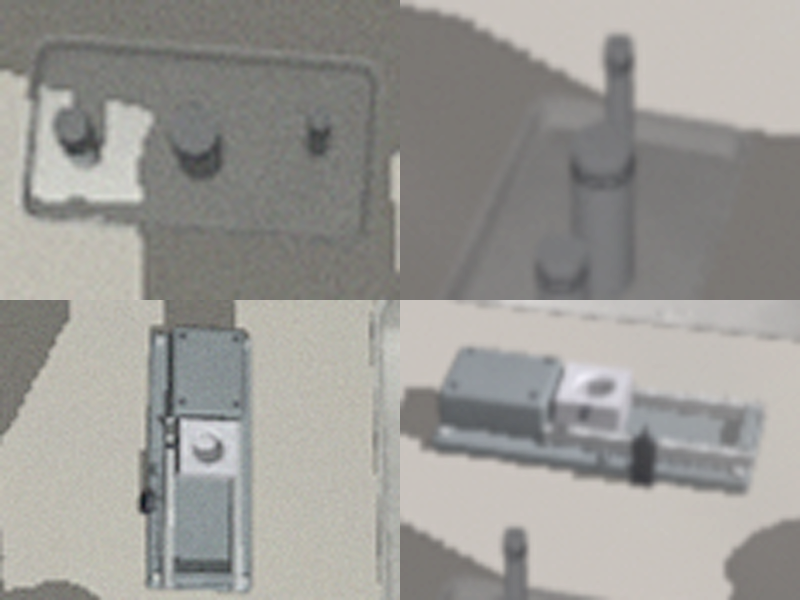

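The crop settles it. In the top view the left pin is mid-width (20 mm), the middle one is thickest (27) and the right one is thin (13). Next I'll compute positions.

```bash
python3 - <<'E'
from h import *
t=np.load("top.npz");K,W=t['K'],t['W'];s=np.load("side.npz")
for n,p,z in(("mid",(204.4,176.6),.084),("thick",(228.6,177.4),.084),("thin",(253.6,176),.084),("hole",(330,182.6),.042),("clip",(313,198),.043),
 ("hous back L",(315,149),.042),("hous backR",(341.5,149.5),.042),("base frontL",(313,224),.012),("base front R",(342.5,224.5),.012)): print(n,ray(K,W,p,z).round(4))
KS,WS=s['K'],s['W']
print("side: mid",ray(KS,WS,(205+(560-400)/5,165+243/5),.084).round(4),"hole",ray(KS,WS,(220+201/4,115+84/4),.042).round(4),
 "clip top",ray(KS,WS,(220+245/4,115+130/4),.043).round(4))
s=read_state();print(cv2.Rodrigues(s['orientation'])[0].round(4))
E
```

```text
mid [0.5761 0.1954 0.084 ]
thick [0.5759 0.1312 0.084 ]
thin [0.5817 0.0648 0.084 ]
hole [ 0.5784 -0.1495  0.042 ]
clip [ 0.5334 -0.1016  0.043 ]
hous back L [ 0.674  -0.1076  0.042 ]
hous backR [ 0.675  -0.1832  0.042 ]
base frontL [ 0.4643 -0.1068  0.012 ]
base front R [ 0.4651 -0.1904  0.012 ]
side: mid [0.5795 0.1954 0.084 ] hole [ 0.5761 -0.1503  0.042 ] clip top [ 0.5382 -0.103   0.043 ]
[[-8.000e-04  3.782e-01  9.257e-01]
 [-1.600e-03  9.257e-01 -3.782e-01]
 [-1.000e+00 -1.700e-03 -1.000e-04]]
```

>>> {"fn": "apply_moves", "kwargs": {
  "series": [
    {"jaw": -1,"linear": [0,-0.1,0.25],"roll": 0.3},
    {"jaw": -1,"linear": [0,-0.2,0.45],"roll": 0.6},
    {"jaw": -1,"linear": [0,-0.335,0.767],"roll": 1},
    {"jaw": -1,"linear": [0,-0.335,0.767],"roll": 1},
    {"jaw": -1,"linear": [0,-0.335,0.767],"roll": 1},
    {"jaw": -1,"linear": [0,-0.335,0.767],"roll": 1},
    {"jaw": -1,"linear": [0,-0.335,0.767],"roll": 1},
    {"jaw": -1,"linear": [0,-0.335,0.767],"roll": 1},
    {"jaw": -1,"linear": [0,-0.335,0.767],"roll": 1},
    {"jaw": -1,"linear": [0,-0.335,0.767],"roll": 1},
    {"jaw": -1,"linear": [0,-0.335,0.767],"roll": 1}
  ],
  "force": 40
}}

```text
t: 1.48
tool_pos: [0.5758, 0.196, 0.2178]
orientation: [0.709, 1.452, -0.712]
force: [-0.2, -0.3, 0.1]
opening: 0.0931
```

>>> {"fn": "apply_moves", "kwargs": {
  "series": [
    {"jaw": -1,"linear": [0,0,0],"roll": 0.35},
    {"jaw": -1,"linear": [0,0,0],"roll": 0.7},
    {"jaw": -1,"linear": [0,0,0],"roll": 1},
    {"jaw": -1,"linear": [0,0,0],"roll": 1}
  ]
}}

```text
t: 1.98
tool_pos: [0.575, 0.1973, 0.218]
orientation: [1.104, 1.272, -1.107]
force: [-0.6, -0.7, -0.1]
opening: 0.093
```

```bash
python3 - <<'E'
from h import *
s=read_state();print(s['t'],s['tool_pos'],cv2.Rodrigues(s['orientation'])[0].round(4))
im,K,W=cam("wrist");np.savez("w1.npz",im=im,K=K,W=W);print(W.round(3),K)
for p in((.577,.195,.084),(.576,.131,.084)):print(proj(K,W,p))
cv2.imwrite("pics/w1.png",im)
E
```

```text
1.975 [0.5750487  0.19731705 0.21798471] [[-1.200e-03  9.902e-01  1.399e-01]
 [-1.100e-03  1.399e-01 -9.902e-01]
 [-1.000e+00 -1.300e-03  9.000e-04]]
[[ 0.99   0.134  0.04   0.563]
 [ 0.14  -0.947 -0.29   0.278]
 [-0.001  0.293 -0.956  0.384]
 [ 0.     0.     0.     1.   ]] [[288.96166439   0.         259.82681619]
 [  0.         288.96166439 192.29951812]
 [  0.           0.           1.        ]]
[262.19808998 185.66777459]
[253.3834632  238.91820798]
```

View pics/w1.png

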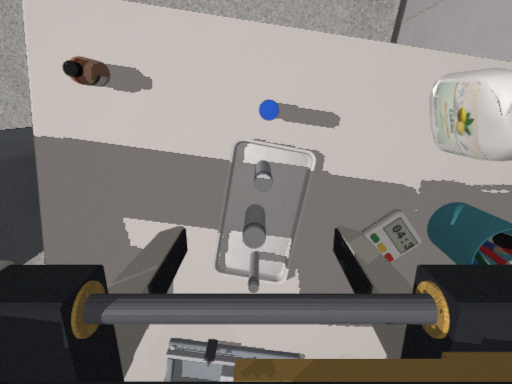

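View crop.

```bash
python3 - <<'E'
from h import *
d=np.load("w1.npz");im=d['im'][150:300,213:313]
im=np.clip(im*1.8,0,255).astype(np.uint8)
e=cv2.Canny(cv2.GaussianBlur(im,(3,3),0),30,80)
big=cv2.resize(im,None,fx=4,fy=4,interpolation=cv2.INTER_CUBIC);be=cv2.resize(cv2.cvtColor(e,cv2.COLOR_GRAY2BGR),None,fx=4,fy=4,interpolation=cv2.INTER_NEAREST)
cv2.imwrite("pics/w1c.png",np.hstack([big,be]))
E
```

```text
(no output)
```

View pics/w1c.png

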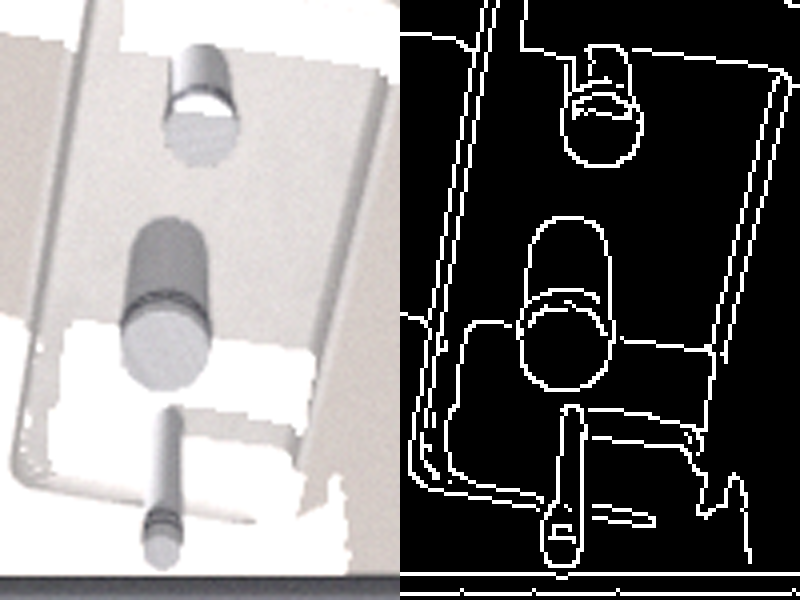

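```bash
python3 - <<'E'
from h import *
d=np.load("w1.npz");K,W=d['K'],d['W']
for p in((263.3,182),(254.4,236),(253.5,287)):print(ray(K,W,p,.084).round(4))
E
```

```text
[0.5776 0.1992 0.084 ]
[0.5767 0.1348 0.084 ]
[0.5846 0.0677 0.084 ]
```

>>> {"fn": "apply_moves", "kwargs": {
  "series": [
    {"jaw": -1,"linear": [0.05,0.003,0],"roll": 0.27},
    {"jaw": -1,"linear": [0.15,0.003,0],"roll": 0.27},
    {"jaw": -1,"linear": [0.24,0.003,0],"roll": 0.27},
    {"jaw": -1,"linear": [0.305,0.003,0],"roll": 0.27},
    {"jaw": -1,"linear": [0.305,0.003,0],"roll": 0.27},
    {"jaw": -1,"linear": [0.305,0.003,0],"roll": 0.27}
  ]
}}

```text
t: 2.78
tool_pos: [0.5778, 0.1978, 0.037]
orientation: [1.207, 1.21, -1.206]
force: [1.6, -0.0, 0.6]
opening: 0.0929
```

>>> {"fn": "apply_moves", "kwargs": {
  "series": [
    {"jaw": 1,"linear": [0,0,0],"roll": 0},
    {"jaw": 1,"linear": [0,0,0],"roll": 0},
    {"jaw": 1,"linear": [0,0,0],"roll": 0},
    {"jaw": 1,"linear": [0,0,0],"roll": 0},
    {"jaw": 1,"linear": [0,0,0],"roll": 0},
    {"jaw": 1,"linear": [0,0,0],"roll": 0},
    {"jaw": 1,"linear": [0,0,0],"roll": 0},
    {"jaw": 1,"linear": [0,0,0],"roll": 0}
  ],
  "force": 40
}}

```text
t: 3.78
tool_pos: [0.5778, 0.1978, 0.0369]
orientation: [1.207, 1.21, -1.206]
force: [-1.1, -1.0, -0.7]
opening: 0.0195
```

```bash
python3 - <<'E'
from h import *
s=read_state();print(s['t'],s['tool_pos'],s['opening'],s['force'],cv2.Rodrigues(s['orientation'])[0].round(4))
E
```

```text
3.775 [0.57779393 0.19778888 0.03689763] 0.019485364872840135 [-1.0510855  -0.99024853 -0.71602964] [[ 9.0e-04  1.0e+00  3.1e-03]
 [-5.0e-04  3.1e-03 -1.0e+00]
 [-1.0e+00  9.0e-04  5.0e-04]]
```

The opening is 19.5 mm, so this is the 20 mm pin. I'll lift it and carry it over to the rig, a little past the hole so the camera sees past the pin.

>>> {"fn": "apply_moves", "kwargs": {
  "series": [
    {"jaw": 1,"linear": [-0.08,0,0],"roll": 0},
    {"jaw": 1,"linear": [-0.17,0,0],"roll": 0},
    {"jaw": 1,"linear": [-0.25,0,0],"roll": 0},
    {"jaw": 1,"linear": [-0.275,0,0.08],"roll": 0},
    {"jaw": 1,"linear": [-0.275,0,0.16],"roll": 0},
    {"jaw": 1,"linear": [-0.275,0,0.24],"roll": 0},
    {"jaw": 1,"linear": [-0.275,0,0.32],"roll": 0},
    {"jaw": 1,"linear": [-0.275,0,0.4],"roll": 0},
    {"jaw": 1,"linear": [-0.275,0,0.48],"roll": 0},
    {"jaw": 1,"linear": [-0.275,0,0.56],"roll": 0},
    {"jaw": 1,"linear": [-0.275,0,0.62],"roll": 0},
    {"jaw": 1,"linear": [-0.275,0,0.65],"roll": 0},
    {"jaw": 1,"linear": [-0.275,0,0.65],"roll": 0},
    {"jaw": 1,"linear": [-0.275,0,0.65],"roll": 0}
  ]
}}

```text
t: 5.52
tool_pos: [0.579, -0.1907, 0.2019]
orientation: [1.207, 1.211, -1.206]
force: [-0.4, 0.3, -1.8]
opening: 0.0196
```

```bash
python3 - <<'E'
from h import *
s=read_state();print(s['t'],s['tool_pos'],s['opening'],s['force'],cv2.Rodrigues(s['orientation'])[0].round(4))
im,K,W=cam("wrist");np.savez("w2.npz",im=im,K=K,W=W)
p=s['tool_pos'];print(proj(K,W,p-[0,0,.037]),proj(K,W,p+[0,0,.047]),proj(K,W,(.577,-.150,.042)))
cv2.imwrite("pics/w2.png",cv2.resize(im,None,fx=1.5,fy=1.5))
t,K,W=cam("top");np.savez("top2.npz",im=t,K=K,W=W)
E
```

```text
5.525 [ 0.57896378 -0.19073346  0.20194532] 0.019550050548562126 [-0.38471162  0.34994345 -1.76677021] [[ 6.0e-04  1.0e+00  4.1e-03]
 [ 2.0e-04  4.1e-03 -1.0e+00]
 [-1.0e+00  6.0e-04 -2.0e-04]]
[260.90576171 217.13589091] [261.7290523 282.9786539] [258.81852878 142.25895038]
```

View pics/w2.png

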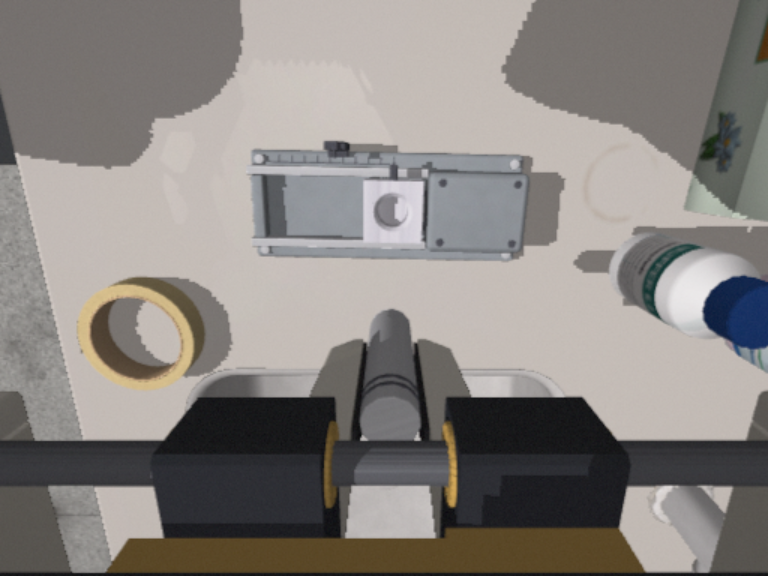

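The wrist view shows the rig clearly, with the hole at about (261,141) native, the clip at (225,98), the pointer at (262,115) and the held pin's foot at about (260,215). I'll take one close crop to measure them.

```bash
python3 - <<'E'
from h import *
d=np.load("w2.npz");im=d['im'][90:235,165:355]
cv2.imwrite("pics/w2c.png",np.clip(cv2.resize(im,None,fx=4,fy=4,interpolation=cv2.INTER_CUBIC)*1.2,0,255).astype(np.uint8))
E
```

```text
(no output)
```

View pics/w2c.png

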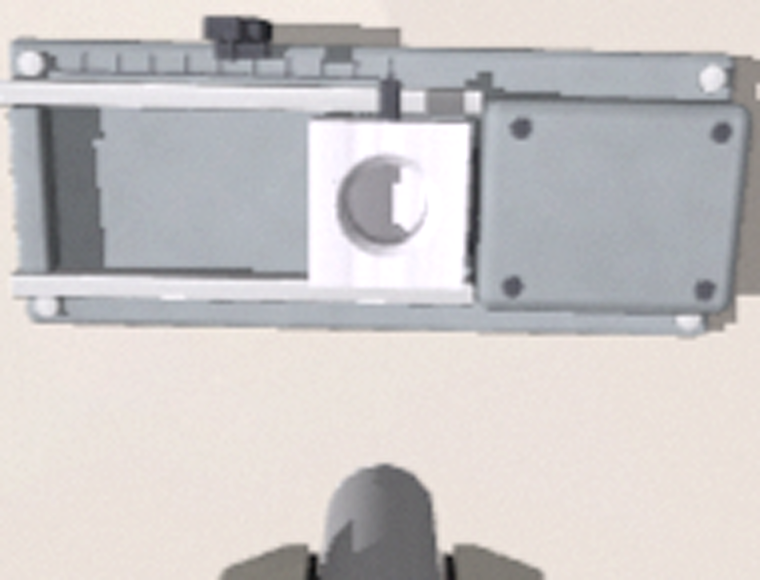

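```bash
python3 - <<'E'
from h import *
d=np.load("w2.npz");K,W=d['K'],d['W']
n=lambda c:(165+c[0]/4-.4,90+c[1]/4-.4)
R=lambda c,z:ray(K,W,n(c),z).round(4)
print("hole",R((388.5,204),.042))
for c in((308,118),(472,122),(308,275),(472,290)):print("car",R(c,.042))
for c in((521,128),(722,132),(513,287),(705,290)):print("screw",R(c,.042))
print("pointer",R((390.5,82),.035),R((390.5,82),.042)); print("clip",R((228,57),.03),[R(c,.043) for c in((205,17),(250,17),(205,40),(271,40))])
print("fin ",R((228,57),.043),R((245,57),.043))
T=np.array([.57896,-.19073,.20195])
for r,z in((8,.0),(10,.002)):
  print("pred foot front",(proj(K,W,T+[0,r,-.037+z])-[165,90])*4+1.6)
print("foot centre ray",R((381,464),.165),R((381,464),.167))
im=np.load("top2.npz");print(ray(im['K'],im['W'],(330,182.6),.042))
E
```

```text
hole [ 0.5802 -0.1481  0.042 ]
car [ 0.5581 -0.1249  0.042 ]
car [ 0.603  -0.1258  0.042 ]
car [ 0.5574 -0.1683  0.042 ]
car [ 0.6043 -0.1724  0.042 ]
screw [ 0.6165 -0.1273  0.042 ]
screw [ 0.6718 -0.1282  0.042 ]
screw [ 0.616  -0.1715  0.042 ]
screw [ 0.6709 -0.1722  0.042 ]
pointer [ 0.5807 -0.1154  0.035 ] [ 0.5806 -0.1153  0.042 ]
clip [ 0.5352 -0.109   0.03  ] [array([ 0.5311, -0.0988,  0.043 ]), array([ 0.5431, -0.0988,  0.043 ]), array([ 0.5308, -0.1046,  0.043 ]), array([ 0.5485, -0.1046,  0.043 ])]
fin  [ 0.5368 -0.109   0.043 ] [ 0.5414 -0.109   0.043 ]
pred foot front [ 363.91504003 4575.89464243]
pred foot front [ 364.35576467 4490.64091159]
foot centre ray [ 0.5781 -0.1815  0.165 ] [ 0.5781 -0.1808  0.167 ]
[ 0.57836549 -0.14948079  0.042     ]
```

>>> {"fn": "apply_moves", "kwargs": {
  "series": [
    {"jaw": 1,"linear": [0,0.004,-0.03],"roll": 0},
    {"jaw": 1,"linear": [0.03,0.004,-0.07],"roll": 0},
    {"jaw": 1,"linear": [0.1,0.004,-0.07],"roll": 0},
    {"jaw": 1,"linear": [0.16,0.004,-0.07],"roll": 0},
    {"jaw": 1,"linear": [0.183,0.004,-0.07],"roll": 0},
    {"jaw": 1,"linear": [0.183,0.004,-0.07],"roll": 0},
    {"jaw": 1,"linear": [0.183,0.004,-0.07],"roll": 0}
  ]
}}

```text
t: 6.5
tool_pos: [0.5827, -0.1488, 0.0944]
orientation: [1.207, 1.208, -1.203]
force: [0.7, 0.6, -1.1]
opening: 0.0196
```

```bash
python3 - <<'E'
from h import *
s=read_state();print(s['t'],s['tool_pos'],s['opening'],s['force'],cv2.Rodrigues(s['orientation'])[0].round(4))
im,K,W=cam("wrist");np.savez("w3.npz",im=im,K=K,W=W)
c=cv2.resize(im[110:290,160:360],(800,720),interpolation=cv2.INTER_CUBIC)[:600]
s2,K2,W2=cam("side");np.savez("s3.npz",im=s2,K=K2,W=W2)
cv2.imwrite("pics/w3.png",np.clip(c*1.2,0,255).astype(np.uint8))
E
```

```text
6.5 [ 0.58274034 -0.14876605  0.09444538] 0.019588271693380396 [ 0.7316607   0.57225843 -1.06764139] [[ 0.0038  1.      0.005 ]
 [-0.0011  0.005  -1.    ]
 [-1.      0.0038  0.0011]]
```

View pics/w3.png

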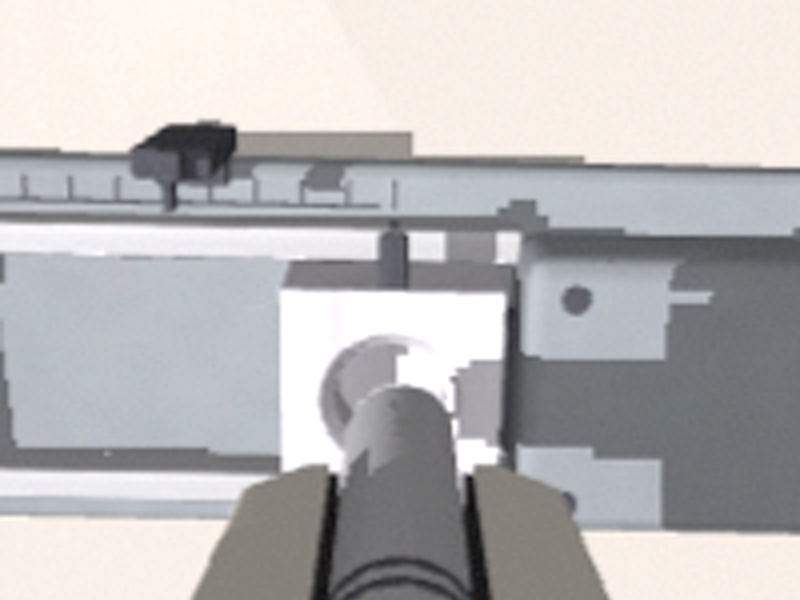

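```bash
python3 - <<'E'
from h import *
d=np.load("w3.npz");K,W=d['K'],d['W']
R=lambda c,z:ray(K,W,(160+c[0]/4-.4,110+c[1]/4-.4),z).round(4)
print("car top edge",R((280,290),.042),R((507,292),.042))
print("hole top/left",R((388,335),.042),R((318,392),.042))
print("foot front",R((403,386),.0575),R((403,386),.0595),"sides",R((345,420),.0575),R((455,420),.0575))
for z in(.03,.036,.042):print("pointer tip",R((394,222),z),"fin",R((170,208),z))
E
```

```text
car top edge [ 0.5583 -0.1257  0.042 ] [ 0.6028 -0.1259  0.042 ]
hole top/left [ 0.5795 -0.1348  0.042 ] [ 0.5654 -0.1469  0.042 ]
foot front [ 0.5824 -0.1399  0.0575] [ 0.5824 -0.1392  0.0595] sides [ 0.5715 -0.1468  0.0575] [ 0.5922 -0.1467  0.0575]
pointer tip [ 0.5806 -0.1145  0.03  ] fin [ 0.5353 -0.1118  0.03  ]
pointer tip [ 0.5806 -0.1133  0.036 ] fin [ 0.5365 -0.1107  0.036 ]
pointer tip [ 0.5806 -0.112   0.042 ] fin [ 0.5377 -0.1095  0.042 ]
```

The pin is about 1.5 mm too far in +x and good in y. Correcting that and lowering it in.

>>> {"fn": "apply_moves", "kwargs": {
  "series": [
    {"jaw": 1,"linear": [0,-0.003,0],"roll": 0},
    {"jaw": 1,"linear": [0.01,-0.003,0],"roll": 0},
    {"jaw": 1,"linear": [0.02,-0.003,0],"roll": 0},
    {"jaw": 1,"linear": [0.03,-0.003,0],"roll": 0},
    {"jaw": 1,"linear": [0.038,-0.003,0],"roll": 0},
    {"jaw": 1,"linear": [0.044,-0.003,0],"roll": 0},
    {"jaw": 1,"linear": [0.048,-0.003,0],"roll": 0},
    {"jaw": 1,"linear": [0.05,-0.003,0],"roll": 0},
    {"jaw": 1,"linear": [0.05,-0.003,0],"roll": 0}
  ]
}}

```text
t: 7.72
tool_pos: [0.5812, -0.1491, 0.0645]
orientation: [1.207, 1.207, -1.203]
force: [0.3, -0.9, -1.0]
opening: 0.0195
```

>>> {"fn": "apply_moves", "kwargs": {
  "series": [
    {"jaw": 1,"linear": [0.001,0,0],"roll": 0},
    {"jaw": 1,"linear": [0.002,0,0],"roll": 0},
    {"jaw": 1,"linear": [0.003,0,0],"roll": 0},
    {"jaw": 1,"linear": [0.003,0,0],"roll": 0}
  ]
}}

```text
t: 8.22
tool_pos: [0.5812, -0.1491, 0.0629]
orientation: [1.207, 1.207, -1.203]
force: [-0.2, -0.0, -0.4]
opening: 0.0194
```

```bash
python3 - <<'E'
from h import *
s=read_state();print(s['t'],s['tool_pos'],s['force'])
E
```

```text
8.225 [ 0.58119679 -0.14912508  0.0628857 ] [-0.16844736 -0.04909444 -0.38853115]
```

>>> {"fn": "apply_moves", "kwargs": {
  "series": [
    {"jaw": 1,"linear": [0.001,0,0],"roll": 0},
    {"jaw": 1,"linear": [0.002,0,0],"roll": 0},
    {"jaw": 1,"linear": [0.002,0,0],"roll": 0}
  ]
}}

```text
t: 8.6
tool_pos: [0.5814, -0.1492, 0.0628]
orientation: [1.207, 1.207, -1.203]
force: [-4.3, 1.3, 9.2]
opening: 0.0195
```

>>> {"fn": "apply_moves", "kwargs": {
  "series": [
    {"jaw": 1,"linear": [0.001,0,0],"roll": 0},
    {"jaw": 1,"linear": [0.002,0,0],"roll": 0},
    {"jaw": 1,"linear": [0.002,0,0],"roll": 0}
  ]
}}

```text
t: 8.98
tool_pos: [0.5814, -0.1492, 0.0628]
orientation: [1.207, 1.207, -1.203]
force: [-6.4, 2.1, 10.5]
opening: 0.0198
```

The pin is bottomed at TCP z 0.0628 (expected 0.063) with about a 10 N reaction. Now I'll pull gently, slightly short of the mark.

>>> {"fn": "apply_moves", "kwargs": {
  "series": [
    {"jaw": 1,"linear": [0.001,-0.005,0],"roll": 0},
    {"jaw": 1,"linear": [0.001,-0.015,0],"roll": 0},
    {"jaw": 1,"linear": [0.001,-0.025,0],"roll": 0},
    {"jaw": 1,"linear": [0.001,-0.035,-0.001],"roll": 0},
    {"jaw": 1,"linear": [0.001,-0.045,-0.001],"roll": 0},
    {"jaw": 1,"linear": [0.001,-0.055,-0.001],"roll": 0},
    {"jaw": 1,"linear": [0.001,-0.063,-0.001],"roll": 0},
    {"jaw": 1,"linear": [0.001,-0.068,-0.001],"roll": 0},
    {"jaw": 1,"linear": [0.001,-0.07,-0.001],"roll": 0},
    {"jaw": 1,"linear": [0.001,-0.07,-0.001],"roll": 0},
    {"jaw": 1,"linear": [0.001,-0.07,-0.001],"roll": 0}
  ],
  "force": 55
}}

```text
t: 10.35
tool_pos: [0.5402, -0.1489, 0.0628]
orientation: [1.208, 1.205, -1.202]
force: [3.6, 1.5, 5.7]
opening: 0.0198
```

```bash
python3 - <<'E'
from h import *
s=read_state();print(s['t'],s['tool_pos'],s['opening'],s['force'],cv2.Rodrigues(s['orientation'])[0].round(4))
im,K,W=cam("wrist");np.savez("w4.npz",im=im,K=K,W=W)
c=cv2.resize(im[100:250,180:380],(800,600),interpolation=cv2.INTER_CUBIC)
cv2.imwrite("pics/w4.png",np.clip(c*1.2,0,255).astype(np.uint8))
E
```

```text
10.35 [ 0.54015979 -0.14886709  0.06282563] 0.01975090491423744 [3.5587474  1.4788498  5.72294033] [[ 0.0069  1.      0.0048]
 [-0.0019  0.0048 -1.    ]
 [-1.      0.0069  0.0019]]
```

View pics/w4.png

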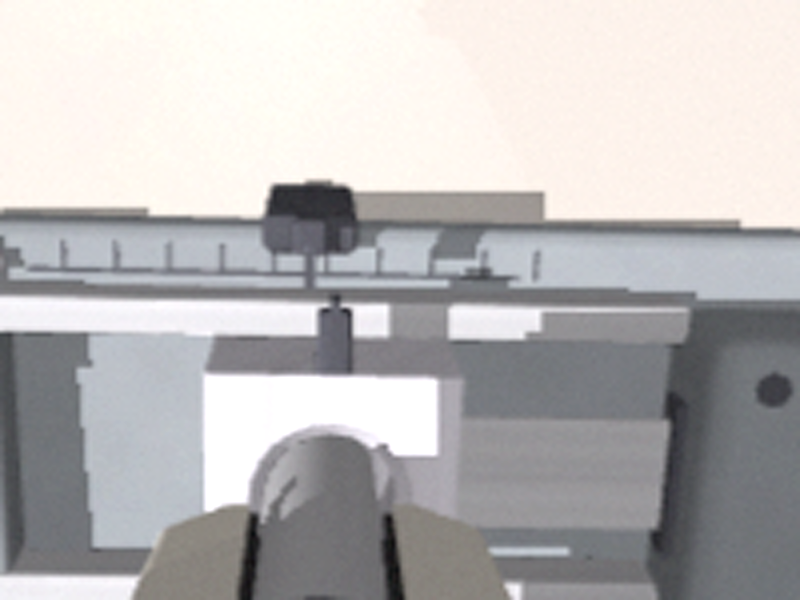

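The pointer tip is at (336,298) and the fin tip at (310,285) in the crop, leaving about 4.4 mm. The pin is down in the hole.

>>> {"fn": "apply_moves", "kwargs": {
  "series": [
    {"jaw": 1,"linear": [0.001,-0.003,0],"roll": 0},
    {"jaw": 1,"linear": [0.001,-0.006,0],"roll": 0},
    {"jaw": 1,"linear": [0.001,-0.0085,0],"roll": 0},
    {"jaw": 1,"linear": [0.001,-0.0085,0],"roll": 0},
    {"jaw": 1,"linear": [0.001,-0.0085,0],"roll": 0},
    {"jaw": 1,"linear": [0.001,-0.0085,0],"roll": 0}
  ]
}}

```text
t: 11.15
tool_pos: [0.5357, -0.1488, 0.0629]
orientation: [1.208, 1.204, -1.2]
force: [4.1, 1.9, 5.6]
opening: 0.0193
```

```bash
python3 - <<'E'
from h import *
s=read_state();print(s['t'],s['tool_pos'],s['opening'],s['force'],s['dq'].round(4))
im,K,W=cam("wrist");np.savez("w5.npz",im=im,K=K,W=W)
c=cv2.resize(im[130:210,210:310],(750,600),interpolation=cv2.INTER_CUBIC)
cv2.imwrite("pics/w5.png",np.clip(c*1.2,0,255).astype(np.uint8))
E
```

```text
11.15 [ 0.53572089 -0.14881404  0.06285118] 0.019348767303592335 [4.05750615 1.94816328 5.56607509] [ 0.0002  0.0012  0.0003 -0.0016  0.0014 -0.0003]
```

View pics/w5.png

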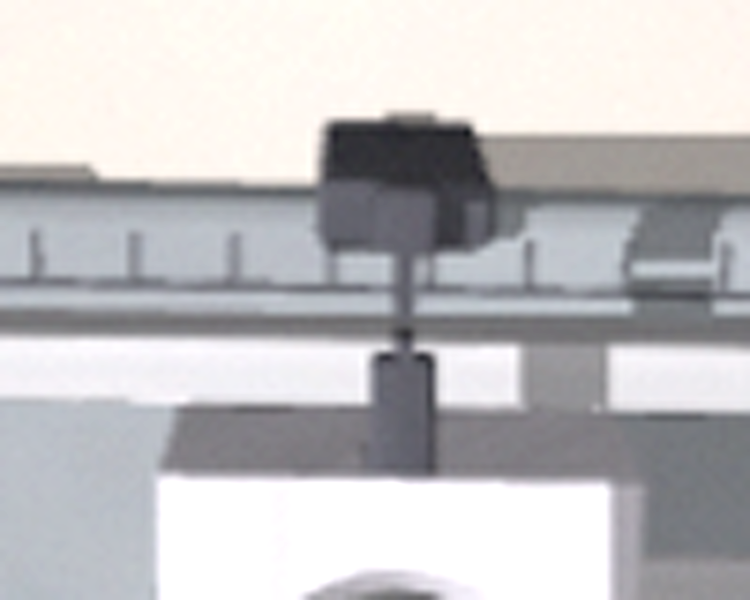

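The pointer tip (column about 405) and the fin tip (about 403) coincide to about 0.2 mm. The arm is still and the pin is still bottomed, so I'm handing in.

```bash
python3 - <<'E'
from h import *
close_job();s=read_state();print(s['t'],s['tool_pos'],s['opening'],s['force'])
E
```

```text
the job is handed in; nothing more can be done
the job is handed in; nothing more can be done
```

The job is handed in at about 11.2 s on the robot's clock. The 20 mm pin is upright in the carriage hole, and the arm is holding the carriage at the mark by that pin, against the spring.

- **Pin choice:** I took the tray pin nearest the blue look-alike. The jaws closed to 19.5 mm on it, which fits 20 mm and rules out the 13 mm and 27 mm pins.
- **Insertion:** with the carriage at rest, the tool stopped at z = 62.8 mm (63 mm expected at the hole floor), with about 10 N pushing back. A sideways force of about 6 N showed the pin leaning on the hole's wall. I did not correct it, as the pull took up that play.
- **Pull:** I pulled about 46 mm at the tool. In the last wrist picture the pointer and fin tips line up to about 0.2 mm. The pin was still at floor level (z = 62.9 mm), the arm was still, and the tool felt about 4 N from the spring, a little under the 5 N given.
- **Disagreement:** the first camera estimates of the pin and hole positions differed by up to about 4 mm. I settled this with close wrist views before inserting and before the final pull.
- **Not checked:** I took no last picture of the tray and bystanders. Nothing was planned to touch them, and no unexpected force appeared in the readings after each move.

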